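# Load the blank magazine of the workshop press

### The job

Feed the two plain 110 mm square aluminium blanks lengthwise into the flared open end of the slotted tube on the bench, one after the other along its rail. Push the first only part of the way in and let the second push it deeper, until the first rests fully home against the tube's closed end and the second is butted up behind it. Let go of them there. The longer bar, the block and the angle piece are not wanted.

Things in the scene. Friction and masses are not known exactly. Their poses are not given: they have to be found in the camera images.
- blank_a: plain solid square aluminium bar, 110 x 30 x 30 mm, 0.2-0.35 kg, loose, flat on the bench; one of two identical blanks (a, b). Origin: centre of its underside; x along its length, z up. Not wanted, same metal, nearby: a 150 mm bar of the same section, a 70 x 50 x 50 mm block, a thin L-shaped angle.
- blank_b: plain solid square aluminium bar, 110 x 30 x 30 mm, 0.2-0.35 kg, loose, flat on the bench; one of two identical blanks (a, b). Origin: centre of its underside; x along its length, z up. Not wanted, same metal, nearby: a 150 mm bar of the same section, a 70 x 50 x 50 mm block, a thin L-shaped angle.
- feed_mouth (a point): point on the centreline at the front of a fixed grey tube's flared mouth, at bed level (40 mm above the bench); x = feed direction into the tube, z up. Cheeks (26-86 mm above the bench) narrow from 70 mm apart here to the bore 22 mm further in: 46 wide x 42 high. Tube 54 wide, top at 86 mm, slot 22 mm wide in its top. A bare steel rail 26 mm wide, top = bed, runs out 190 mm towards -x.
- feed_stop (a point): inner face of the tube's closed end, on the centreline at bed level (bed of rail and tube are one level plane); axes as feed_mouth, 145 mm beyond it along x. With both blanks home (centres 55 and 165 mm before this point) the second sticks out 75 mm in front of the flare. Fixed; blanks slide with their dry friction only (1-3 N). Base plate 370 x 100 x 8 mm under rail and tube.
Mind the look-alikes: they are no part of the job. What is shaped like the blank_b but blue or brown is not meant.

How it is judged:
By the outcome, as a careful person would: the job done as asked, in the order asked, and still so for the second after the job is handed in, with the robot touching nothing.
It also fails if it takes over 61 s, if anything falls off the work surface, if the arm or the gripper's body presses on something with over 40 N, if the wrist force passes 120 N, or if a joint passes its speed limit or range.

### The arm

A 6-joint arm with a two-finger parallel gripper is mounted at the origin on the work surface. World frame = base frame: x ahead of the robot, y to its left, z up, the work surface at z = 0. Lengths are in mm, angles in degrees, forces in N, time in s.
With the tool pointing down it reaches from about 350 to 850 mm from the base axis. Payload 8.1 kg.
Tool frame: the origin (TCP) lies midway between the tips of the shut fingers; the grasp point (between the pads) lies 19 mm behind it; z points along the fingers, y is the line along which they close (so a half turn about z gives the same grasp; the last joint's range is limited). The gripper opens to 85 mm and grips with 20 to 120 N. Pads are 22 mm wide; open, the fingers measure 114 mm over their backs; the gripper's body (76 mm by 85 mm) begins 54 mm behind the grasp point. The pads swing forward as they close: fully open they stand 13 mm farther back than shut.
Start: joints at [59.336, 7.471, 85.268, -0, 87.261, -4.893], TCP at [260.851, 540.335, 231.292] pointing down, gripper open.
Joint ranges: [-169.43, 169.43], [-51.17, 129.36], [1.28, 143.12], [-76.62, 256.62], [0, 156.53], [-152.29, 152.29]. Speed limits (degrees/s): [136.94, 136.94, 159.86, 180, 180, 180].

### API

Orientations are given as [roll, pitch, yaw] about the fixed x, y, z axes, in that order (R = Rz(yaw) Ry(pitch) Rx(roll)).
In Python, from bench import r gives the robot as it stands. The module is installed in compiled form; this text tells all that it offers.
- The arm moves only by the tool jog_arm, never from a script. Its argument "rows" is a list of rows, each a list of 2 entries, a list of its own where there are three numbers: the shift along the tool's x, y, z in mm, then the turn, a rotation vector about the tool's x, y, z in rad. A call has 1 to 10 rows; each row is the pose to reach, as a shift and turn from the pose commanded when the call began, along the tool's axes at that moment; what a row does not reach only later rows make up. A row lasts 1/10 s, in which the tool goes at most 50 mm and 8.59 degrees, less where a joint would pass 70% of its speed; a pose out of reach is approached as far as the arm can. A call with a gripper value outside its range is refused whole. "grip" is the finger opening in mm, from 0 to 85.4, set as the call begins (left out, the last holds). The fingers move at their own pace and stop on an object; "force" is the grip in N (left out, the last holds). Time passes only in rows, so rows that repeat a pose let the fingers close. It gives the time, the measured TCP pose, the force, the opening and the grip force at its end, in the units of the state.
- r.sense(): the state, without advancing time (a new reading comes with each control period).
- r.snapshot(name): name is "scene" or "top" or "wrist"; returns (picture, depth): 480x640x3 uint8, blue, green, red; 480x640 float32, mm along the optical axis (not along the pixel's ray), 0 where there is no reading.
- r.camera_params(name): a dict with "fx", "fy", "cx", "cy" (pixels), "dist_coeffs" ([k1, k2, p1, p2, k3] as OpenCV has them; the pictures are not rectified), "pose" (4x4, takes a point from camera to world coordinates); the wrist camera has in their place "tool_from_camera" (4x4, takes a point from camera to tool coordinates, whose origin is the TCP and whose axes are the flange's). Camera axes: x right, y down, z forward; pixel columns grow to the right and rows downward; lengths in mm; the calibration is good to about 2 mm. A picture is of the moment at which its call begins: read the wrist's pose just before it. camera_params takes no time and is no camera call.
- r.hand_in(): hands the job in; it is judged then, once.
The state is a dict: "time": time; "joint_pos": joint angles; "qd": joint speeds; "joint_efforts": joint torques, N m; "tool_pos": TCP position; "tcp_rot": TCP orientation; "ft_force": force on the tool from outside, world axes, zero at the start; "wrist_torque": the same for the moment, N m; "finger_gap": finger opening in mm; "grip_force": force on a finger pad.
Only numpy, scipy, OpenCV 4.12 (cv2) and the standard library are available. Lean on these libraries where they do the work, as an engineer would, in place of code of your own. Each camera call takes 0.05 s, during which the arm holds its last target. There are 200 camera calls.

## Working session

There is one attempt and no reset: what is moved stays moved. The work goes in short steps, Python scripts to look and compute and a tool call to move; the robot and the scene stay as the last step left them, time stands still between calls to the robot, and variables do not carry over. Pictures are saved under pics/ and viewed, at most 10 in all, crops included, and the job is handed in when it is done.

Besides the shell and the picture viewer there is one more tool, called after ">>>" by a JSON object that holds its "fn" and its "kwargs", one argument or row to a line. jog_arm: Moves the arm, as the interface text tells. Its arguments: {"type":"object","properties":{"rows":{"type":"array"},"grip":{"type":"number"},"force":{"type":"number"}},"required":["rows"]}

```bash
mkdir -p pics
cat > h.py <<'E'
import numpy as np, cv2
from bench import r
from scipy.spatial.transform import Rotation as R
np.set_printoptions(precision=2,suppress=True)
def cloud(name):
    s=r.sense(); im,d=r.snapshot(name); p=r.camera_params(name)
    K=np.array([[p['fx'],0,p['cx']],[0,p['fy'],p['cy']],[0,0,1]])
    if 'pose' in p: T=np.array(p['pose'])
    else:
        B=np.eye(4);B[:3,:3]=R.from_euler('xyz',s['tcp_rot'],degrees=True).as_matrix();B[:3,3]=s['tool_pos'];T=B@np.array(p['tool_from_camera'])
    v,u=np.mgrid[:480,:640]
    n=cv2.undistortPoints(np.stack([u,v],-1).reshape(-1,1,2).astype(float),K,np.array(p['dist_coeffs'])).reshape(480,640,2)
    P=np.dstack([n[...,0]*d,n[...,1]*d,d])@T[:3,:3].T+T[:3,3]
    P[d==0]=np.nan
    return im,P
E
python3 - <<'E'
from h import *
print(r.sense())
ims=[]
for n in ["scene","top"]:
    im,P=cloud(n); cv2.imwrite(f'pics/{n}0.png',im); np.save(n+'.npy',P); print(np.array(r.camera_params(n)['pose']))
E
```

```text
{'time': 0.0, 'joint_pos': array([59.33,  7.52, 85.33, -0.  , 87.26, -4.89]), 'qd': array([0.03, 0.06, 0.09, 0.  , 0.  , 0.  ]), 'joint_efforts': array([  0.  , -56.94, -50.05,   0.  ,   0.02,  -0.  ]), 'tool_pos': array([260.58, 539.86, 230.24]), 'tcp_rot': array([-179.9 ,   -0.01,  154.23]), 'ft_force': array([-0.15,  0.71,  0.45]), 'wrist_torque': array([ 0.03,  0.  , -0.01]), 'grip_force': 0.0, 'finger_gap': 85.18592958089474}
[[   0.64    0.58   -0.5  1099.67]
 [   0.77   -0.5     0.4  -562.73]
 [  -0.01   -0.64   -0.77 1033.77]
 [   0.      0.      0.      1.  ]]
[[   0.02   -0.98    0.18  283.24]
 [  -1.     -0.01    0.01  -44.87]
 [  -0.01   -0.18   -0.98 1109.31]
 [   0.      0.      0.      1.  ]]
```

View pics/top0.png

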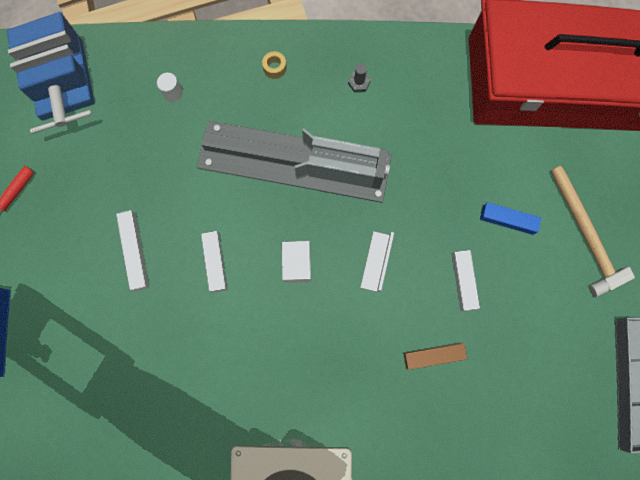

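View pics/scene0.png

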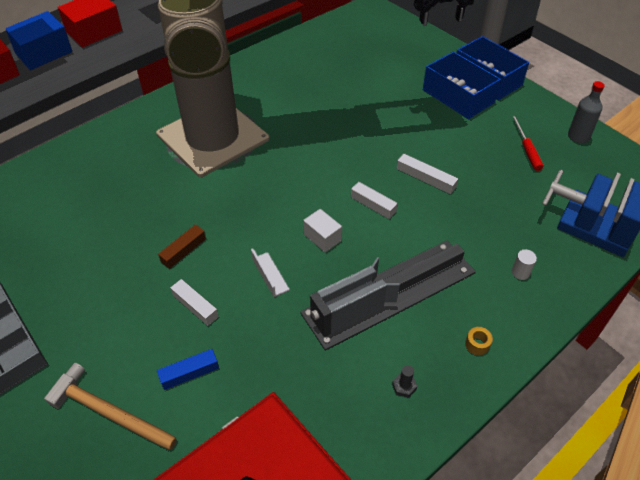

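Top view: the blanks are at px (213,261) and (467,280), with the long bar at (131,250), the block at (296,260) and the angle at (377,262). The fixture spans (200,125) to (388,200), with its flare at about (305,155) and closed end at about (385,165). The scene view agrees.

Run:
```python
from h import *
im=cv2.imread('pics/top0.png')
for n,seeds in [('top',[(213,261),(467,280),(131,250)]),('scene',[(374,198),(193,300),(427,172)])]:
    P=np.load(n+'.npy'); im=cv2.imread(f'pics/{n}0.png')
    hi=((P[...,2]>(20))&(P[...,2]<50)).astype(np.uint8)
    print(n,'bench z',np.nanmedian(P[300:320,330:350,2]))
    N,l=cv2.connectedComponents(hi)
    for s in seeds:
        m=l==l[s[1],s[0]]
        q=P[m]; z=np.nanmedian(q[:,2]); q=q[abs(q[:,2]-z)<4]
        print(s,m.sum(),z,cv2.minAreaRect(q[:,:2].astype(np.float32)))
# fixture by height
P=np.load('top.npy'); X=P[110:210,190:400].reshape(-1,3)
for a,b in [(4,13),(34,46),(78,92)]:
    q=X[(X[:,2]>a)&(X[:,2]<b)]; print(a,b,len(q),np.median(q[:,2]),cv2.minAreaRect(q[:,:2].astype(np.float32)))
    c=q[:,:2].mean(0); u,s,vt=np.linalg.svd(q[:,:2]-c,full_matrices=False); print(c,vt[0],np.degrees(np.arctan2(vt[0,1],vt[0,0])))
```

```text
top bench z 0.3499653955540225
(213, 261) 996 29.990595934571957 ((444.70977783203125, 150.7621612548828), (110.44860076904297, 30.732263565063477), 10.636452674865723)
(467, 280) 996 30.078906566747264 ((414.708984375, -318.6419677734375), (109.67733001708984, 31.41868782043457), 8.092039108276367)
(131, 250) 1303 29.819989469360053 ((463.26812744140625, 309.64642333984375), (149.1151123046875, 32.85710906982422), 14.651142120361328)
scene bench z 76.57075334430539
(374, 198) 571 30.763286014791902 ((444.85595703125, 149.15643310546875), (111.9029541015625, 32.751922607421875), 11.401402473449707)
(193, 300) 794 30.685095585166778 ((415.6349792480469, -320.079833984375), (113.13774871826172, 31.898845672607422), 7.930093288421631)
(427, 172) 738 30.03354390991103 ((463.24151611328125, 309.7981262207031), (152.1788330078125, 38.41519546508789), 12.995726585388184)
4 13 4633 7.9421690450813 ((652.1123657226562, 6.2912445068359375), (204.22723388671875, 418.03924560546875), 0.6482635736465454)
[641.77  36.99] [0.24 0.97] 76.14703982738847
34 46 2341 40.06889742654994 ((646.72705078125, 10.427383422851562), (348.51031494140625, 74.02937316894531), 83.56025695800781)
[652.27  17.59] [-0.14 -0.99] -98.19233404224804
78 92 1601 85.92950616222913 ((629.7879028320312, -84.48118591308594), (162.15383911132812, 74.40036010742188), 79.29191589355469)
[627.47 -95.  ] [-0.17 -0.99] -99.84892640894049
```

Run:
```python
from h import *
def line(q): # axis by edges midline
    c=q.mean(0); vx,vy,_,_=cv2.fitLine(q.astype(np.float32),cv2.DIST_HUBER,0,.01,.01).ravel()
    d=np.array([vx,vy]); d*= -np.sign(d[1]); return d
for n in ['top','scene']:
    P=np.load(n+'.npy').reshape(-1,3); P=P[(P[:,0]>540)&(P[:,0]<740)&(P[:,1]>-200)&(P[:,1]<230)]
    d=np.array([-.156,-.988]); d/=np.linalg.norm(d)
    rail=P[(abs(P[:,2]-40)<4)]; tube=P[(P[:,2]>82)&(P[:,2]<90)]
    for it in range(4):
        nn=np.array([-d[1],d[0]])
        def mid(q):
            s=q@d; t=q@nn; S=[];M=[];W=[]
            for a in np.arange(s.min()+5,s.max()-5,6):
                k=(s>=a)&(s<a+6)
                if k.sum()>4: S.append(a+3);M.append((t[k].min()+t[k].max())/2);W.append(np.ptp(t[k]))
            return np.array(S),np.array(M),np.array(W)
        out=[]
        for q,wlo,whi in [(rail[:,:2],20,32),(tube[:,:2],46,64)]:
            S,M,W=mid(q); k=(W>wlo)&(W<whi)
            out.append((S[k],M[k],W[k]))
        S=np.r_[out[0][0],out[1][0]];M=np.r_[out[0][1],out[1][1]]
        p=np.polyfit(S,M,1); d=d+p[0]*nn; d/=np.linalg.norm(d)
    nn=np.array([-d[1],d[0]])
    print(n,'yaw',np.degrees(np.arctan2(d[1],d[0])))
    for o,l in zip(out,('rail','tube')): print(l,len(o[0]),o[0].min(),o[0].max(),'mid',np.median(o[1]),o[1].std(),'w',np.median(o[2]))
    print('n.d',d,nn,'tube s range',np.percentile(tube[:,:2]@d,[0.5,99.5]))
    print('rail s range',np.percentile((rail[:,:2]@d)[abs(rail[:,:2]@nn-np.median(M))<12],[.5,99.5]), 'z',np.median(rail[:,2]),np.median(tube[:,2]))
```

```text
top yaw -100.31122589629902
rail 30 -292.14464669500626 -118.14464669500626 mid 635.8710268229213 0.48188520261395534 w 25.75702871439927
tube 24 -90.61601822508061 47.38398177491939 mid 635.7068123390013 0.385255969385909 w 53.416612204984915
n.d [-0.18 -0.98] [ 0.98 -0.18] tube s range [-108.04   51.01]
rail s range [-298.91   29.89] z 40.06204974926209 86.06013432924169
scene yaw -100.34899488208025
rail 28 -292.6704345472027 -130.67043454720272 mid 636.4831808979685 0.9506429989999762 w 27.076655035885665
tube 24 -90.4212990266108 47.5787009733892 mid 636.2006661241126 0.5721825711338777 w 55.16762589003508
n.d [-0.18 -0.98] [ 0.98 -0.18] tube s range [-108.39   51.67]
rail s range [-299.16   50.97] z 40.9273009445302 86.90575746817547
```

>>> {"fn": "jog_arm", "kwargs": {
  "rows": [
    [[-40, 0, 0], [0, 0, -0.15]],
    [[-80, 0, 0], [0, 0, -0.3]],
    [[-100, 0, 0], [0, 0, -0.45]],
    [[-100, 0, 0], [0, 0, -0.6]],
    [[-100, 0, 0], [0, 0, -0.636]]
  ]
}}

```text
time: 0.6
tool_pos: [351.6, 496.0, 230.6]
tcp_rot: [-180.0, -0.1, -169.1]
ft_force: [-0.2, 0.2, 0.1]
finger_gap: 85.3
grip_force: 0.0
```

>>> {"fn": "jog_arm", "kwargs": {
  "rows": [
    [[0, -45, 10], [0, 0, 0]],
    [[0, -90, 20], [0, 0, 0]],
    [[0, -135, 35], [0, 0, 0]],
    [[0, -180, 50], [0, 0, 0]],
    [[0, -225, 65], [0, 0, 0]],
    [[-2, -270, 80], [0, 0, 0]],
    [[-4, -315, 95], [0, 0, 0]],
    [[-5.5, -357.6, 110], [0, 0, 0]],
    [[-5.5, -357.6, 110], [0, 0, 0]],
    [[-5.5, -357.6, 110], [0, 0, 0]]
  ]
}}

```text
time: 1.6
tool_pos: [422.2, 145.5, 120.7]
tcp_rot: [180.0, -0.1, -169.5]
ft_force: [-0.4, -0.1, 0.2]
finger_gap: 85.3
grip_force: 0.0
```

Run:
```python
from h import *
s=r.sense(); print(s['tool_pos'],s['tcp_rot'])
im,P=cloud('wrist'); cv2.imwrite('pics/w1.png',im)
q=P[(P[...,2]>20)&(P[...,2]<40)]; print(len(q))
hi=((P[...,2]>20)&(P[...,2]<40)).astype(np.uint8); N,l,st,c=cv2.connectedComponentsWithStats(hi)
for i in range(1,N):
    if st[i,4]>500:
        q=P[l==i]; print(st[i],np.median(q[:,2]),cv2.minAreaRect(q[:,:2].astype(np.float32)))
```

```text
[422.18 145.5  120.68] [ 179.98   -0.08 -169.5 ]
18268
[  12  167  105  131 2500] 30.59226910521849 ((433.7705383300781, 12.123016357421875), (84.77470397949219, 40.08027648925781), 36.682777404785156)
[ 295  186   52  170 8194] 30.02759476795346 ((446.016357421875, 150.9024658203125), (110.44267272949219, 30.068883895874023), 10.6915922164917)
[ 525  229   68  149 7334] 29.95517370389318 ((439.780029296875, 302.69000244140625), (98.81302642822266, 31.139850616455078), 14.118339538574219)
```

View pics/w1.png

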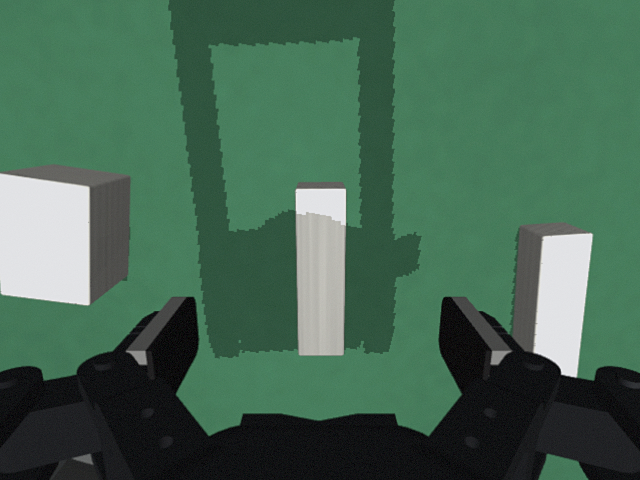

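The wrist view shows blank a at px (320,270), centred between the open fingers. Depth gives its centre as (446,151) and its yaw as 10.7°. I'm lowering to grasp it.

>>> {"fn": "jog_arm", "kwargs": {
  "rows": [
    [[-4.5, 1, 40], [0, 0, 0]],
    [[-4.5, 1, 80], [0, 0, 0]],
    [[-4.5, 1, 105], [0, 0, 0]],
    [[-4.5, 1, 115.5], [0, 0, 0]],
    [[-4.5, 1, 115.5], [0, 0, 0]]
  ]
}}

```text
time: 2.15
tool_pos: [425.5, 149.1, 4.9]
tcp_rot: [180.0, -0.1, -169.2]
ft_force: [0.2, -0.9, 0.8]
finger_gap: 85.9
grip_force: 0.0
```

>>> {"fn": "jog_arm", "kwargs": {
  "rows": [
    [[0, 0, 0], [0, 0, 0]],
    [[0, 0, 0], [0, 0, 0]],
    [[0, 0, 0], [0, 0, 0]],
    [[0, 0, 0], [0, 0, 0]],
    [[0, 0, 0], [0, 0, 0]],
    [[0, 0, 0], [0, 0, 0]]
  ],
  "grip": 20,
  "force": 60
}}

```text
time: 2.75
tool_pos: [427.9, 148.5, 7.1]
tcp_rot: [180.0, 0.1, -169.3]
ft_force: [-1.7, 0.4, 7.4]
finger_gap: 28.8
grip_force: 60.7
```

>>> {"fn": "jog_arm", "kwargs": {
  "rows": [
    [[0, 0, -30], [0, 0, 0]],
    [[0, 0, -75], [0, 0, 0]],
    [[0, 0, -120], [0, 0, 0.1]],
    [[-20, -10, -150], [0, 0, 0.25]],
    [[-45, -20, -150], [0, 0, 0.4]],
    [[-75, -32, -150], [0, 0, 0.55]],
    [[-105, -45, -150], [0, 0, 0.7]],
    [[-135, -58, -150], [0, 0, 0.85]],
    [[-165, -70, -150], [0, 0, 1.0]],
    [[-195, -83, -150], [0, 0, 1.15]]
  ]
}}

```text
time: 3.75
tool_pos: [634.5, 102.4, 155.2]
tcp_rot: [-180.0, -0.0, 124.4]
ft_force: [0.3, 0.5, -1.7]
finger_gap: 29.0
grip_force: 60.0
```

Run:
```python
from h import *
s=r.sense(); print(s['time'],s['tool_pos'],s['tcp_rot'],s['finger_gap'],s['grip_force'],s['joint_pos'],s['ft_force'])
```

```text
3.75 [634.54 102.37 155.18] [-179.95   -0.04  124.41] 28.97360915636593 59.98336672782898 [  4.59  16.59  82.89   0.01  80.59 -29.82] [ 0.31  0.54 -1.7 ]
```

>>> {"fn": "jog_arm", "kwargs": {
  "rows": [
    [[-4, 4, 0], [0, 0, 0.15]],
    [[-8, 8, 0], [0, 0, 0.3]],
    [[-12, 12, 0], [0, 0, 0.45]],
    [[-16, 16, 0], [0, 0, 0.6]],
    [[-21, 21, 10], [0, 0, 0.75]],
    [[-21.7, 21, 45], [0, 0, 0.781]],
    [[-21.7, 21, 75], [0, 0, 0.781]],
    [[-21.7, 21, 85], [0, 0, 0.781]],
    [[-21.7, 21, 85], [0, 0, 0.781]],
    [[-21.7, 21, 85], [0, 0, 0.781]]
  ]
}}

```text
time: 4.75
tool_pos: [664.0, 97.0, 72.1]
tcp_rot: [179.9, -0.0, 80.0]
ft_force: [-0.4, -0.3, -1.4]
finger_gap: 28.5
grip_force: 60.2
```

```bash
cat > chk.py <<'E'
from h import *
import sys
s=r.sense(); print(s['time'],s['tool_pos'],s['tcp_rot'],s['ft_force'])
d=np.array([-.1791,-.9838]); nn=np.array([.9838,-.1791])
p=s['tool_pos'][:2]; print('tcp s,t',p@d,p@nn-636)
for n in sys.argv[2:]:
    im,P=cloud(n); cv2.imwrite(f'pics/{n}{sys.argv[1]}.png',im); np.save(n+sys.argv[1],P)
E
python3 chk.py 2 wrist scene
```

```text
4.75 [664.05  97.    72.1 ] [179.93  -0.02  80.04] [-0.35 -0.29 -1.42]
tcp s,t -214.35591895323637 -0.08215623950559348
```

View pics/wrist2.png

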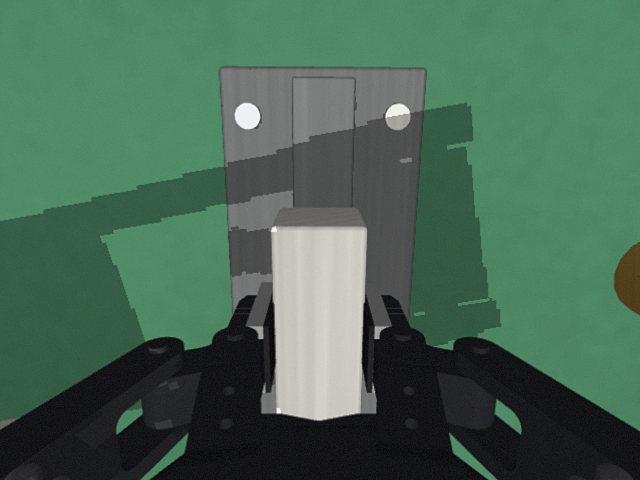

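View pics/scene2.png

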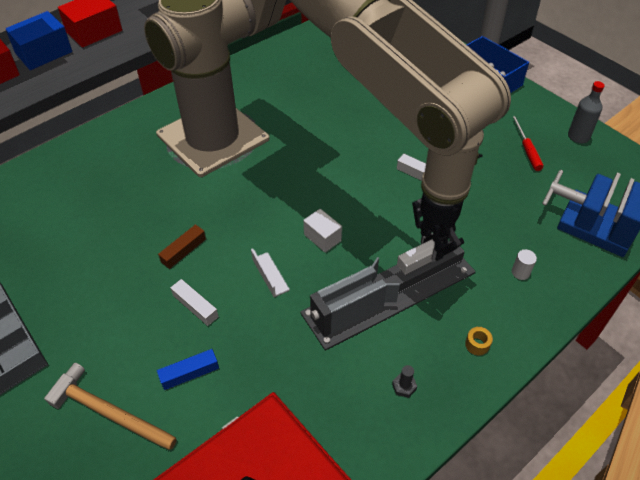

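The wrist view looks rearward: the blank is straight over the rail, with its rear end at px row about 210. The scene view shows it above the rail, pointed at the flare near (395,285). I'll check the blank's extent and height.

```bash
cat > ext.py <<'E'
from h import *
import sys
d=np.array([-.1791,-.9838]); nn=np.array([.9838,-.1791])
k,zlo,zhi,smax=sys.argv[1],*map(float,sys.argv[2:5])
for n in ('wrist','scene'):
    P=np.load(n+k+'.npy').reshape(-1,3); s=P[:,:2]@d; t=P[:,:2]@nn-636
    m=(abs(t)<18)&(s>-320)&(s<smax)&(P[:,2]>zlo)&(P[:,2]<zhi)
    z=np.median(P[m,2]); m&=abs(P[:,2]-z)<4
    print(n,m.sum(),'z',z,'s',np.percentile(s[m],[1,99]),'t',np.percentile(t[m],[1,99]))
E
python3 ext.py 2 88 108 -115
```

```text
wrist 17668 z 94.93263894980605 s [-250.52 -182.78] t [-14.57  14.81]
scene 508 z 96.86269840999273 s [-224.03 -140.8 ] t [-16.25  15.44]
```

>>> {"fn": "jog_arm", "kwargs": {
  "rows": [
    [[0, 0, 12], [0, 0, 0.006]],
    [[0, 0, 22], [0, 0, 0.006]],
    [[0, 0, 24.5], [0, 0, 0.006]],
    [[0, 0, 24.5], [0, 0, 0.006]]
  ]
}}

```text
time: 5.25
tool_pos: [663.5, 97.0, 46.8]
tcp_rot: [180.0, -0.0, 79.7]
ft_force: [-2.5, -0.1, 5.5]
finger_gap: 28.6
grip_force: 62.0
```

>>> {"fn": "jog_arm", "kwargs": {
  "rows": [
    [[-8, 0, 0], [0, 0, 0]],
    [[-17, 0, 0], [0, 0, 0]],
    [[-26, 0, 0], [0, 0, 0]],
    [[-35, 0, 0], [0, 0, 0]],
    [[-44, 0, 0], [0, 0, 0]],
    [[-53, 0, 0], [0, 0, 0]],
    [[-62, 0, 0], [0, 0, 0]],
    [[-71, 0, 0], [0, 0, 0]],
    [[-80, 0, 0], [0, 0, 0]],
    [[-85, 0, 0], [0, 0, 0]]
  ]
}}

```text
time: 6.25
tool_pos: [648.4, 12.2, 46.9]
tcp_rot: [179.9, -0.0, 79.6]
ft_force: [0.6, 4.3, 5.6]
finger_gap: 28.7
grip_force: 62.2
```

```bash
python3 chk.py 3 wrist scene; python3 ext.py 3 62 80 -115
```

```text
6.25 [648.4   12.21  46.85] [179.94  -0.02  79.64] [0.56 4.3  5.57]
tcp s,t -128.14298513069477 -0.2866260553922757
wrist 13655 z 70.0363656877968 s [-164.42 -115.54] t [-14.75  14.75]
scene 84 z 71.82743427029993 s [-134.18 -115.04] t [-17.38  15.79]
```

>>> {"fn": "jog_arm", "kwargs": {
  "rows": [
    [[0, 0, 0], [0, 0, 0]],
    [[0, 0, 0], [0, 0, 0]],
    [[0, 0, 0], [0, 0, 0]],
    [[0, 0, 0], [0, 0, 0]]
  ],
  "grip": 70
}}

```text
time: 6.75
tool_pos: [647.7, 13.2, 45.8]
tcp_rot: [-180.0, 0.0, 79.7]
ft_force: [0.1, 0.5, -0.1]
finger_gap: 70.0
grip_force: 0.0
```

>>> {"fn": "jog_arm", "kwargs": {
  "rows": [
    [[0, 0, -15], [0, 0, 0]],
    [[0, 0, -60], [0, 0, 0]],
    [[0, 0, -110], [0, 0, 0]],
    [[0, 0, -150], [0, 0, 0]]
  ]
}}

```text
time: 7.15
tool_pos: [648.7, 13.4, 200.7]
tcp_rot: [179.8, -0.0, 79.7]
ft_force: [0.9, 0.0, 0.7]
finger_gap: 70.2
grip_force: 0.0
```

```bash
python3 chk.py 4 wrist scene; python3 ext.py 4 62 80 -115
python3 - <<'E'
from h import *
print(r.sense()['joint_pos'])
E
```

```text
7.15 [648.73  13.38 200.66] [179.83  -0.02  79.7 ] [0.95 0.03 0.68]
tcp s,t -129.355849713968 -0.1741650487916786
wrist 3012 z 69.98799464275874 s [-163.61 -115.53] t [-14.66  14.62]
scene 297 z 70.86280378739878 s [-164.4  -115.52] t [-16.3   14.46]
[-3.34 15.41 78.83 -0.   84.93  6.96]
```

>>> {"fn": "jog_arm", "kwargs": {
  "rows": [
    [[-36, -15, 0], [0, 0, 0.13]],
    [[-72, -30, 0], [0, 0, 0.27]],
    [[-108, -45, 0], [0, 0, 0.41]],
    [[-145, -60, 0], [0, 0, 0.55]],
    [[-185, -77, 0], [0, 0, 0.69]],
    [[-225, -94, 0], [0, 0, 0.83]],
    [[-265, -110, 0], [0, 0, 0.97]],
    [[-305, -127, 20], [0, 0, 1.11]],
    [[-340, -142, 50], [0, 0, 1.25]],
    [[-362.8, -151.3, 80], [0, 0, 1.251]]
  ],
  "grip": 85
}}

```text
time: 8.25
tool_pos: [433.3, -319.1, 116.9]
tcp_rot: [179.9, -0.1, 7.6]
ft_force: [0.3, 0.0, -0.1]
finger_gap: 84.7
grip_force: 0.0
```

>>> {"fn": "jog_arm", "kwargs": {
  "rows": [
    [[0, 0, 0], [0, 0, 0]],
    [[0, 0, 0], [0, 0, 0]]
  ]
}}

```text
time: 8.45
tool_pos: [433.8, -316.4, 116.2]
tcp_rot: [-179.9, 0.0, 7.9]
ft_force: [1.4, 0.3, 1.0]
finger_gap: 85.1
grip_force: 0.0
```

```bash
python3 chk.py 5 wrist
python3 - <<'E'
from h import *
P=np.load('wrist5.npy')
hi=((P[...,2]>20)&(P[...,2]<40)).astype(np.uint8); N,l,st,c=cv2.connectedComponentsWithStats(hi)
for i in range(1,N):
    if st[i,4]>500:
        q=P[l==i]; print(st[i],np.median(q[:,2]),cv2.minAreaRect(q[:,:2].astype(np.float32)))
E
```

```text
8.45 [ 433.79 -316.41  116.19] [-179.93    0.04    7.94] [1.39 0.3  1.01]
tcp s,t 233.59576677044328 -152.56537103332886
[  415     9   212   138 13204] 29.898553442435215 ((536.7727661132812, -411.8655700683594), (110.41278839111328, 30.481966018676758), 75.04719543457031)
[  34   82   65  190 4777] 33.56442832547023 ((448.9852294921875, -169.3915557861328), (7.110025405883789, 110.71736907958984), 77.21356964111328)
[ 295  176   52  175 8617] 30.059599013486178 ((416.2412109375, -320.2210693359375), (110.07313537597656, 30.072500228881836), 7.747256278991699)
```

View pics/wrist5.png

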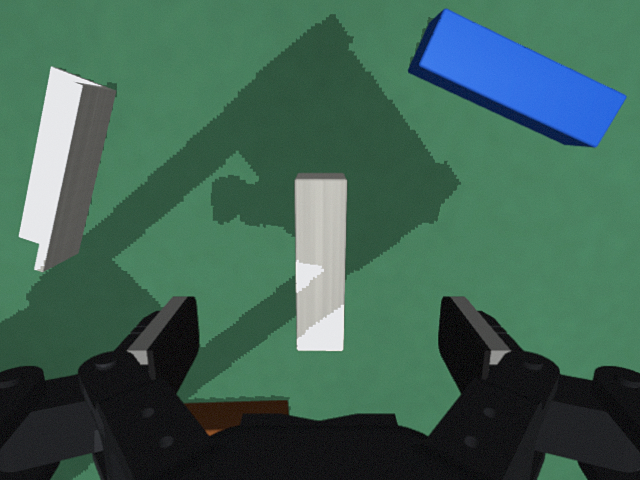

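The wrist view shows blank b centred at px (320,262) between the fingers, at (416.2,-320.2) with yaw 7.75°. The angle, the blue bar and the brown bar are all clear of the fingers.

>>> {"fn": "jog_arm", "kwargs": {
  "rows": [
    [[2, 1.4, 40], [0, 0, 0.003]],
    [[2, 1.4, 80], [0, 0, 0.003]],
    [[2, 1.4, 102], [0, 0, 0.003]],
    [[2, 1.4, 110], [0, 0, 0.003]],
    [[2, 1.4, 110], [0, 0, 0.003]]
  ]
}}

```text
time: 9.0
tool_pos: [437.3, -317.0, 6.7]
tcp_rot: [-180.0, -0.0, 7.9]
ft_force: [0.3, -0.2, -0.6]
finger_gap: 85.3
grip_force: 0.0
```

>>> {"fn": "jog_arm", "kwargs": {
  "rows": [
    [[0, 0, 0], [0, 0, 0]],
    [[0, 0, 0], [0, 0, 0]],
    [[0, 0, 0], [0, 0, 0]],
    [[0, 0, 0], [0, 0, 0]],
    [[0, 0, 0], [0, 0, 0]],
    [[0, 0, 0], [0, 0, 0]]
  ],
  "grip": 20,
  "force": 60
}}

```text
time: 9.6
tool_pos: [437.4, -318.3, 7.6]
tcp_rot: [179.9, -0.1, 7.8]
ft_force: [0.3, 1.3, 7.5]
finger_gap: 29.0
grip_force: 61.1
```

>>> {"fn": "jog_arm", "kwargs": {
  "rows": [
    [[0, 0, -30], [0, 0, 0]],
    [[0, 0, -75], [0, 0, 0]],
    [[0, 0, -120], [0, 0, 0]],
    [[0, 0, -160], [0, 0, 0]],
    [[0, 0, -195], [0, 0, 0]],
    [[0, 0, -195], [0, 0, 0]]
  ]
}}

```text
time: 10.2
tool_pos: [438.9, -319.8, 207.9]
tcp_rot: [179.6, -0.4, 7.8]
ft_force: [0.4, -0.3, -2.3]
finger_gap: 29.0
grip_force: 60.3
```

>>> {"fn": "jog_arm", "kwargs": {
  "rows": [
    [[24, -35, 0], [0, 0, -0.1]],
    [[48, -70, 0], [0, 0, -0.2]],
    [[73, -105, 0], [0, 0, -0.3]],
    [[97, -140, 0], [0, 0, -0.4]],
    [[122, -175, 0], [0, 0, -0.5]],
    [[146, -210, 0], [0, 0, -0.6]],
    [[171, -246, 0], [0, 0, -0.71]],
    [[196, -282, 0], [0, 0, -0.82]],
    [[221, -318, 0], [0, 0, -0.93]],
    [[246, -354, 0], [0, 0, -1.04]]
  ]
}}

```text
time: 11.2
tool_pos: [631.7, 68.3, 199.4]
tcp_rot: [-179.9, 0.1, 67.7]
ft_force: [1.1, -0.6, -2.7]
finger_gap: 28.8
grip_force: 60.4
```

>>> {"fn": "jog_arm", "kwargs": {
  "rows": [
    [[0, 0, 0], [0, 0, 0]],
    [[0, 0, 0], [0, 0, 0]]
  ]
}}

```text
time: 11.4
tool_pos: [631.1, 67.6, 199.1]
tcp_rot: [-179.8, 0.1, 67.5]
ft_force: [-0.3, -1.2, -2.5]
finger_gap: 29.1
grip_force: 60.4
```

>>> {"fn": "jog_arm", "kwargs": {
  "rows": [
    [[42, 5, 0], [0, 0, -0.11]],
    [[84.4, 9.6, 0], [0, 0, -0.213]],
    [[84.4, 9.6, 40], [0, 0, -0.213]],
    [[84.4, 9.6, 80], [0, 0, -0.213]],
    [[84.4, 9.6, 115], [0, 0, -0.213]],
    [[84.4, 9.6, 124], [0, 0, -0.213]],
    [[84.4, 9.6, 124], [0, 0, -0.213]],
    [[84.4, 9.6, 124], [0, 0, -0.213]]
  ]
}}

```text
time: 12.2
tool_pos: [674.4, 140.2, 79.5]
tcp_rot: [179.9, -0.0, 79.6]
ft_force: [0.9, 0.5, -2.9]
finger_gap: 28.9
grip_force: 60.3
```

```bash
python3 chk.py 6 wrist scene; python3 ext.py 6 90 112 -115; python3 ext.py 6 62 80 -115
```

```text
12.2 [674.39 140.24  79.48] [179.86  -0.04  79.56] [ 0.89  0.46 -2.87]
tcp s,t -258.74792511782044 2.350070718035113
wrist 16737 z 101.78132517664034 s [-291.88 -226.79] t [-12.78  17.1 ]
scene 493 z 103.62139278680007 s [-268.82 -182.75] t [-14.68  17.17]
wrist 300 z 76.98172652539198 s [-292.27 -291.49] t [-11.32  17.06]
scene 317 z 71.39664487813644 s [-241.79 -116.18] t [-16.1   14.58]
```

>>> {"fn": "jog_arm", "kwargs": {
  "rows": [
    [[0, -2, 12], [0, 0, 0]],
    [[0, -2, 24], [0, 0, 0]],
    [[0, -2, 30], [0, 0, 0]],
    [[0, -2, 31.5], [0, 0, 0]],
    [[0, -2, 31.5], [0, 0, 0]]
  ]
}}

```text
time: 12.8
tool_pos: [671.3, 141.2, 47.3]
tcp_rot: [180.0, 0.0, 79.6]
ft_force: [-6.9, -1.6, 11.8]
finger_gap: 28.9
grip_force: 63.0
```

>>> {"fn": "jog_arm", "kwargs": {
  "rows": [
    [[-6, 0, 0], [0, 0, 0]],
    [[-12, 0, 0], [0, 0, 0]],
    [[-17, 0, 0], [0, 0, 0]],
    [[-22, 0, 0], [0, 0, 0]],
    [[-28, 0, 0], [0, 0, 0]],
    [[-34, 0, 0], [0, 0, 0]],
    [[-40, 0, 0], [0, 0, 0]],
    [[-46, 0, 0], [0, 0, 0]],
    [[-52, 0, 0], [0, 0, 0]],
    [[-58, 0, 0], [0, 0, 0]]
  ]
}}

```text
time: 13.8
tool_pos: [662.3, 85.6, 47.4]
tcp_rot: [179.8, -0.2, 79.7]
ft_force: [1.3, 5.9, 6.8]
finger_gap: 28.8
grip_force: 62.2
```

>>> {"fn": "jog_arm", "kwargs": {
  "rows": [
    [[-6, 0, 0], [0, 0, 0]],
    [[-12, 0, 0], [0, 0, 0]],
    [[-18, 0, 0], [0, 0, 0]],
    [[-24, 0, 0], [0, 0, 0]],
    [[-30, 0, 0], [0, 0, 0]],
    [[-35, 0, 0], [0, 0, 0]],
    [[-40, 0, 0], [0, 0, 0]],
    [[-42, 0, 0], [0, 0, 0]],
    [[-43, 0, 0], [0, 0, 0]],
    [[-43, 0, 0], [0, 0, 0]]
  ]
}}

```text
time: 14.8
tool_pos: [654.6, 43.1, 47.3]
tcp_rot: [179.8, -0.1, 79.7]
ft_force: [0.9, 5.2, 7.4]
finger_gap: 28.8
grip_force: 62.4
```

```bash
python3 chk.py 7 wrist scene; python3 ext.py 7 62 80 -115
```

```text
14.8 [654.6   43.07  47.34] [179.82  -0.12  79.65] [0.94 5.2  7.43]
tcp s,t -159.60708785215473 0.2868881912764891
wrist 16818 z 70.0432134513125 s [-192.87 -127.89] t [-14.29  15.16]
scene 307 z 71.13819817458153 s [-166.54 -115.91] t [-17.28  15.41]
```

>>> {"fn": "jog_arm", "kwargs": {
  "rows": [
    [[-1.5, 0, 0], [0, 0, 0]],
    [[-3, 0, 0], [0, 0, 0]],
    [[-4.5, 0, 0], [0, 0, 0]],
    [[-6, 0, 0], [0, 0, 0]],
    [[-6, 0, 0], [0, 0, 0]]
  ]
}}

```text
time: 15.4
tool_pos: [653.5, 37.3, 47.3]
tcp_rot: [179.8, -0.1, 79.7]
ft_force: [0.5, 5.3, 7.2]
finger_gap: 28.7
grip_force: 62.4
```

>>> {"fn": "jog_arm", "kwargs": {
  "rows": [
    [[-1, 0, 0], [0, 0, 0]],
    [[-1, 0, 0], [0, 0, 0]]
  ]
}}

```text
time: 15.6
tool_pos: [653.4, 36.4, 47.4]
tcp_rot: [179.8, -0.1, 79.7]
ft_force: [0.7, 5.6, 7.0]
finger_gap: 28.8
grip_force: 62.3
```

>>> {"fn": "jog_arm", "kwargs": {
  "rows": [
    [[-1, 0, 0], [0, 0, 0]],
    [[-1, 0, 0], [0, 0, 0]]
  ]
}}

```text
time: 15.8
tool_pos: [653.2, 35.5, 47.3]
tcp_rot: [179.8, -0.1, 79.7]
ft_force: [0.6, 6.9, 6.9]
finger_gap: 28.9
grip_force: 62.3
```

>>> {"fn": "jog_arm", "kwargs": {
  "rows": [
    [[-0.7, 0, 0], [0, 0, 0]],
    [[-0.7, 0, 0], [0, 0, 0]]
  ]
}}

```text
time: 16.0
tool_pos: [653.1, 34.8, 47.3]
tcp_rot: [179.8, -0.1, 79.7]
ft_force: [1.3, 6.9, 7.1]
finger_gap: 29.0
grip_force: 62.3
```

>>> {"fn": "jog_arm", "kwargs": {
  "rows": [
    [[-0.7, 0, 0], [0, 0, 0]],
    [[-0.7, 0, 0], [0, 0, 0]]
  ]
}}

```text
time: 16.2
tool_pos: [653.0, 34.5, 47.3]
tcp_rot: [179.8, -0.2, 79.7]
ft_force: [2.4, 7.2, 8.3]
finger_gap: 28.9
grip_force: 62.3
```

>>> {"fn": "jog_arm", "kwargs": {
  "rows": [
    [[-0.7, 0, 0], [0, 0, 0]],
    [[-0.7, 0, 0], [0, 0, 0]]
  ]
}}

```text
time: 16.4
tool_pos: [653.0, 34.5, 47.3]
tcp_rot: [179.8, -0.2, 79.7]
ft_force: [3.4, 10.8, 6.0]
finger_gap: 28.5
grip_force: 62.3
```

>>> {"fn": "jog_arm", "kwargs": {
  "rows": [
    [[-0.7, 0, 0], [0, 0, 0]],
    [[-0.7, 0, 0], [0, 0, 0]]
  ]
}}

```text
time: 16.6
tool_pos: [653.0, 34.5, 47.3]
tcp_rot: [179.8, -0.3, 79.7]
ft_force: [3.2, 13.5, 6.0]
finger_gap: 28.6
grip_force: 62.2
```

```bash
python3 chk.py 8 wrist scene; python3 ext.py 8 62 80 -115
```

```text
16.6 [652.99  34.46  47.35] [179.8   -0.27  79.7 ] [ 3.23 13.53  6.02]
tcp s,t -150.84812878785965 0.2379370811611352
wrist 16808 z 70.0302942777226 s [-184.08 -119.18] t [-14.31  15.07]
scene 239 z 71.25823414810395 s [-156.22 -115.59] t [-17.08  16.06]
```

The blanks have stopped moving, the push force has risen to 13 N, and the rear face is where expected. Releasing now.

>>> {"fn": "jog_arm", "kwargs": {
  "rows": [
    [[0, 0, 0], [0, 0, 0]],
    [[0, 0, 0], [0, 0, 0]],
    [[0, 0, 0], [0, 0, 0]],
    [[0, 0, 0], [0, 0, 0]]
  ],
  "grip": 70
}}

```text
time: 17.1
tool_pos: [650.8, 30.9, 45.3]
tcp_rot: [-180.0, 0.0, 79.6]
ft_force: [1.0, -0.2, -0.2]
finger_gap: 70.3
grip_force: 0.0
```

>>> {"fn": "jog_arm", "kwargs": {
  "rows": [
    [[0, 0, -15], [0, 0, 0]],
    [[0, 0, -60], [0, 0, 0]],
    [[0, 0, -110], [0, 0, 0]],
    [[-40, 0, -160], [0, 0, 0]],
    [[-80, 0, -170], [0, 0, 0]],
    [[-80, 0, -170], [0, 0, 0]]
  ]
}}

```text
time: 17.7
tool_pos: [638.4, -52.6, 222.5]
tcp_rot: [179.5, 0.1, 79.4]
ft_force: [1.0, -0.2, 0.2]
finger_gap: 69.9
grip_force: 0.0
```

```bash
python3 chk.py 9 wrist scene top; python3 ext.py 9 62 80 -115
python3 - <<'E'
import cv2,numpy as np
a=cv2.imread('pics/top9.png')[90:230,180:410];w=cv2.imread('pics/wrist9.png')
cv2.imwrite('pics/c9.png',np.hstack([cv2.resize(w,(400,300)),cv2.resize(a,(400,300))]))
E
```

```text
17.7 [638.43 -52.59 222.54] [179.48   0.11  79.41] [ 1.03 -0.18  0.21]
tcp s,t -62.607887389038616 1.501049509281529
wrist 4620 z 70.05031193862303 s [-183.83 -116.04] t [-14.21  15.07]
scene 426 z 70.90860362609646 s [-184.1  -116.03] t [-16.32  15.09]
```

View pics/c9.png

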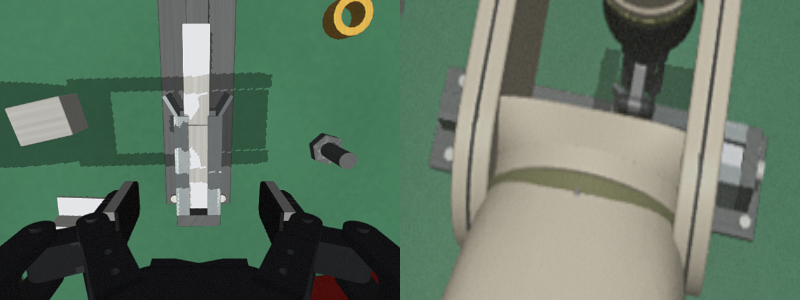

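The wrist view shows both blanks in line, with the joint between them near px (197,125). There is a dark patch at the closed end near (198,212), so I'll check the depth along the slot.

Run:
```python
from h import *
d=np.array([-.1791,-.9838]); nn=np.array([.9838,-.1791])
P=np.load('wrist9.npy'); im=cv2.imread('pics/wrist9.png')
s=P[...,:2]@d; t=P[...,:2]@nn-636
for v in range(190,362,3 if False else 6): print(v,s[v,316].round(1),t[v,316].round(1),P[v,316,2].round(1),im[v,316]) if v<216 or v>312 else 0
cv2.imwrite('pics/z9.png',cv2.resize(im[150:370,250:390],None,fx=2.7,fy=2.7,interpolation=cv2.INTER_CUBIC))
```

```text
190 -81.7 1.5 69.9 [179 186 186]
196 -77.3 1.4 70.3 [178 184 185]
202 -72.7 1.4 69.7 [187 195 195]
208 -68.5 1.4 71.2 [185 193 192]
214 -63.4 1.4 69.0 [187 194 195]
316 20.6 0.8 68.9 [232 230 229]
322 25.7 0.8 69.4 [232 229 228]
328 30.7 0.7 69.9 [231 228 226]
334 35.6 0.7 70.9 [28 28 24]
340 36.3 0.7 79.1 [34 32 33]
346 37.4 0.6 86.0 [102 104 100]
352 42.6 0.6 86.1 [105 106 104]
358 48.5 0.6 85.1 [107 108 106]
```

View pics/z9.png

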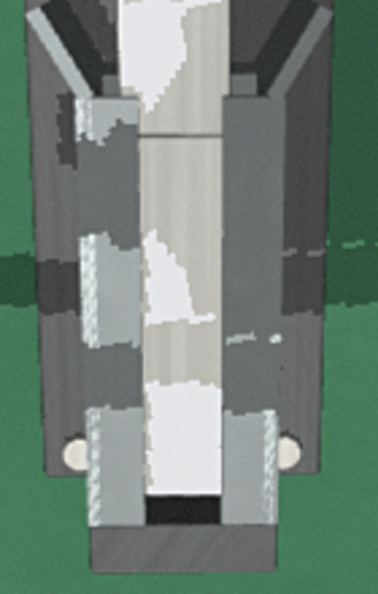

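The close-up shows that the dark strip is the end wall's vertical face, rising from z 71 to 86 at s ≈ 36. Blank a therefore touches the stop, and blank b is butted behind it with only a hairline joint at (180,135).

```bash
python3 -c "
from bench import r
print(r.hand_in())"
```

```text
the job is handed in; nothing more can be done
None
```

Both blanks are in the tube, the first against its closed end and the second butted up behind it; both are released, and I handed the job in with the robot's clock at about 18 s.

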